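# Press the worn bushing out of a sewing-machine bracket

### The arm

A 6-joint arm with a two-finger parallel gripper is mounted at the origin on the work surface. World frame = base frame: x ahead of the robot, y to its left, z up, the work surface at z = 0. Lengths are in mm, angles in rad, forces in N, time in s.
With the tool pointing down it reaches from about 350 to 975 mm from the base axis. Payload 7.1 kg.
Tool frame: the origin (TCP) lies on the front face of the gripper's body, between the roots of the fingers; the fingertips stand 80 mm ahead of it and the grasp point (between the pads) lies 61 mm ahead of it (env.tips_ahead is the distance from the TCP to the fingertips, in mm); z points along the fingers, y is the direction in which the jaws open and shut (so a half turn about z gives the same grasp; the last joint's range is limited). The gripper opens to 88 mm and grips with 3 to 60 N. Pads are 20 mm wide; open, the fingers measure 115 mm over their backs; the gripper's body (75 mm by 178 mm) begins 61 mm behind the grasp point.
Start: joints at [-1.324, 0.423, 1.63, -0, 1.089, -0.019], TCP at [164.195, -603.03, 302.675] pointing down, gripper open.
Joint ranges: [-3, 3], [-0.9, 2.11], [0.09, 2.58], [-1.31, 4.45], [0.11, 2.69], [-2.54, 2.54]. Speed limits (rad/s): [2.39, 2.39, 3.01, 3.14, 3.14, 3.14].

### API

Orientations are given as a unit quaternion [x, y, z, w].
In Python, from station import env, set_gripper, viewer, workorder gives the robot as it stands. Calls block until the motion is done:
- env.reach(position, orientation): joint-space move of the TCP to a pose.
- env.move_l(position, rot=None, rate=150, f_stop=None): straight line of the TCP; rot=None keeps the orientation; rate is the mean speed in mm/s. With f_stop (N) it stops when the force on the tool has changed by that much, and returns True; else False.
- env.move_joints(angles): joint-space move.
- set_gripper(opening): finger opening in mm; the grip force is fixed at half the most; returns when the fingers have stopped.
- env.hold(seconds).
- env.ik(position, orientation): joint angles nearest the present ones, or None.
- env.read_state(): the state.
- viewer.camera(name): name is "scene" or "top" or "wrist"; returns the picture (480x640x3 uint8, blue, green, red); there is no depth.
- viewer.camera_params(name): a dict with "fx", "fy", "cx", "cy" (pixels), "pose" (4x4, takes a point from camera to world coordinates); the wrist camera has in their place "tool_from_camera" (4x4, takes a point from camera to tool coordinates, whose origin is the TCP and whose axes are the flange's). Camera axes: x right, y up, looking along -z (the intrinsics and any distortion apply to the point x, -y, -z); pixel columns grow to the right and rows downward; lengths in mm; the calibration is good to about 2 mm. A picture is of the moment at which its call begins: read the wrist's pose just before it. camera_params takes no time and is no camera call.
A pose or a line that the arm cannot do raises env.IKError and nothing moves.
- workorder.sign_off(): hands the job in, once; it reports no verdict.
The state is a dict: "time_s": time; "qpos": joint angles; "dq": joint speeds; "tau": joint torques, N m; "tool_pos": TCP position; "orientation": TCP orientation; "force": force on the tool from outside, world axes, zero at the start; "wrist_torque": the same for the moment, N m; "width": finger opening in mm.
Only numpy, scipy, OpenCV 4.12 (cv2) and the standard library are available. Lean on these libraries where they do the work, as an engineer would, in place of code of your own. Each camera call takes 0.05 s, during which the arm holds its last target.

### The job

Take the orange-handled drift out of its wooden stand and use it to press the worn brass bushing down and right out of the grey sewing-machine bracket, so that the bushing drops into the red tray below. The bracket has been clamped by eye, so feel gently for the bore and never lean on the fixture with more than 25 N. Then put the drift back upright in its stand, fully down, and leave the other things on the table where they are.

Things in the scene. Friction and masses are not known exactly. Their poses are not given: they have to be found in the camera images.
- fixture: Press-out fixture, fixed: dark steel base 120 (x) x 190 (y) x 12 mm with aluminium posts carrying a level grey bracket, 52 (x) x 116 (y) x 40 mm. Origin: centre of the base's underside; z up. Bracket top face at z = 115 mm (nothing stands higher), underside at 75 mm. Thumb screws at both ends reach out to y = +-120 mm. Clamped, it does not shift sideways, but it lies on rubber and sinks about 1 mm for each 8 N pressed on it.
- mid_top (a point): Point on the bracket's top face, nominal middle of the fixture (x = y = 0 of fixture, z = 115 mm); same axes. The 13 mm through bore (vertical, edge barely broken) lies on this point's y axis, but clamped by eye: anywhere from 20 mm to the -y side to 20 mm to the +y side, not measured. It can be seen from above, or felt: over it a 10 mm tip goes in, elsewhere it meets the face.
- tray_mid (a point): Centre of the floor of the red tray, 105 (x) x 70 (y) mm, that lies on the fixture's base under the bracket, 59 mm below the bracket's underside; the bushing drops straight down into it.
- bushing (a joint): Brass bushing, 12.4 mm in diameter, 24 mm long, stuck in the bore. Value: how far (m) it has gone down; starts at 0 to 0.006. At 0 its top is 12 mm below the bracket's top face. Moves under a steady push of about 12 N; it lets go and falls when its top is about 35 mm below the top face (value 0.023), and reads about 0.063 in the tray. Its 7 mm hole is too small for the drift.
- drift: Drift (hand punch), loose, 0.12 kg: steel rod 10 mm in diameter, 60 mm long, pointing down, flat tip with 1 mm chamfer, under an orange cylindrical handle 24 mm in diameter, z = 60 to 118 mm, with two black rings. Origin: centre of the tip; z up along the rod to the handle. Starts upright in the stand, the handle's shoulder on the stand's top; grip the handle from above.
- stand: Wooden stand for the drift, fixed to the table: block 70 x 70 x 66 mm high with one vertical 14 mm through hole in its centre, with a 3 mm chamfer. Origin: centre of its underside, on the table; z up. With the drift fully down the drift's tip is 6 mm above the table and its handle's shoulder is on the block's top.
- spool_red: Red thread spool, loose, upright, 32 mm in diameter, 40 mm high; origin at the centre of its underside. Leave it alone.
- spool_blue: Blue thread spool, loose, upright, 32 mm in diameter, 40 mm high; origin at the centre of its underside. Leave it alone.
- oil_bottle: Amber oil bottle with white cap, closed, loose, upright, 40 mm in diameter, 100 mm high; origin at the centre of its underside. Leave it alone.
- screwdriver: Screwdriver, loose, lying flat, 160 mm long; origin at the middle of its underside, x along its length. Leave it alone.
There are look-alikes about, which are no part of the job. Leave any blue or purple look-alike of the drift alone.

How it is judged:
By the outcome, as a careful person would: the job done as asked, in the order asked, and still so for the second after the job is handed in, with the robot touching nothing.
It also fails if it takes over 72 s, if anything falls off the work surface, if the arm or the gripper's body presses on something with over 40 N, if the wrist force passes 120 N, or if a joint passes its speed limit or range.

## Working session

There is one attempt and no reset: what is moved stays moved. The work goes in short steps, each a Python script; the robot and the scene stay as the last script left them, time stands still between calls to the robot, and variables do not carry over. Pictures are saved under pics/ and viewed, and the job is handed in when it is done.

```bash
ls; mkdir -p pics; python3 - <<'E'
from station import env, set_gripper, viewer, workorder
import cv2,numpy as np
np.set_printoptions(precision=4,suppress=True)
print(env.read_state()['time_s'],env.tips_ahead)
for n in ("scene","top","wrist"):
    cv2.imwrite(f"pics/a_{n}.png",viewer.camera(n)); print(n,viewer.camera_params(n))
print(env.read_state())
E
```

```text
pics
0.0 80.0
scene {'fx': 581.6779544603688, 'fy': 581.6779544603688, 'cx': 329.93162432527845, 'cy': 236.01634207393107, 'pose': array([[   0.8346,   -0.3848,    0.3942, 1128.4793],
       [   0.5505,    0.555 ,   -0.6237, -749.5699],
       [   0.0213,    0.7375,    0.675 ,  912.8939],
       [   0.    ,    0.    ,    0.    ,    1.    ]])}
top {'fx': 519.2469565457592, 'fy': 519.2469565457592, 'cx': 323.76164154545717, 'cy': 239.2455596641323, 'pose': array([[   0.0116,    0.9869,   -0.1608,  470.689 ],
       [  -0.9995,    0.0162,    0.0268,   19.8976],
       [   0.0291,    0.1605,    0.9866, 1151.9847],
       [   0.    ,    0.    ,    0.    ,    1.    ]])}
wrist {'fx': 376.5564196723674, 'fy': 376.5564196723674, 'cx': 321.5061336776398, 'cy': 237.8669723549731, 'tool_from_camera': array([[ -0.0008,   0.9652,   0.2617,  71.0434],
       [  1.    ,   0.0008,   0.    ,  -0.3372],
       [ -0.0002,   0.2617,  -0.9652, -81.5445],
       [  0.    ,   0.    ,   0.    ,   1.    ]])}
{'time_s': 0.15, 'qpos': array([-1.324 ,  0.4237,  1.6304,  0.    ,  1.0886, -0.019 ]), 'dq': array([ 0.0003, -0.0016, -0.0025,  0.0018,  0.0013, -0.    ]), 'tau': array([  0.0006, -54.4982, -27.3919,   0.0643,   0.0204,  -0.    ]), 'tool_pos': array([ 164.1028, -602.7567,  302.0913]), 'orientation': array([ 0.9912,  0.1325, -0.0001, -0.0006]), 'force': array([-0.4268,  0.1737, -0.1542]), 'wrist_torque': array([ 0.0171, -0.0023, -0.0349]), 'width': 87.39044753278799}
```

View pics/a_scene.png

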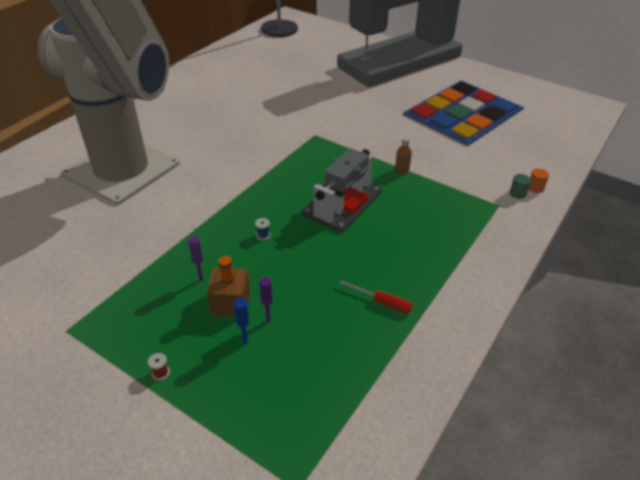

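View pics/a_top.png

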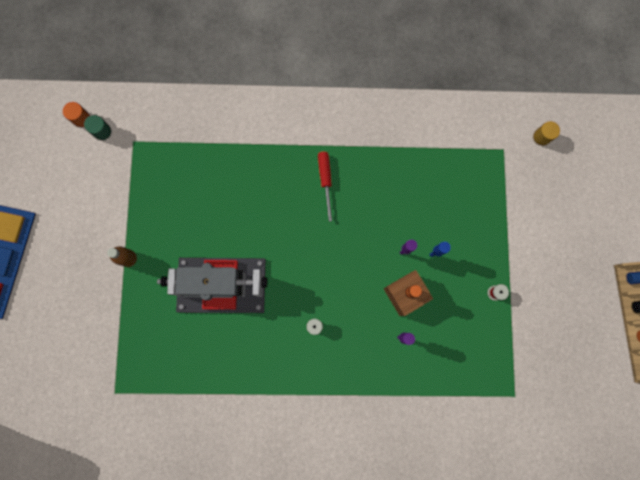

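View pics/a_wrist.png

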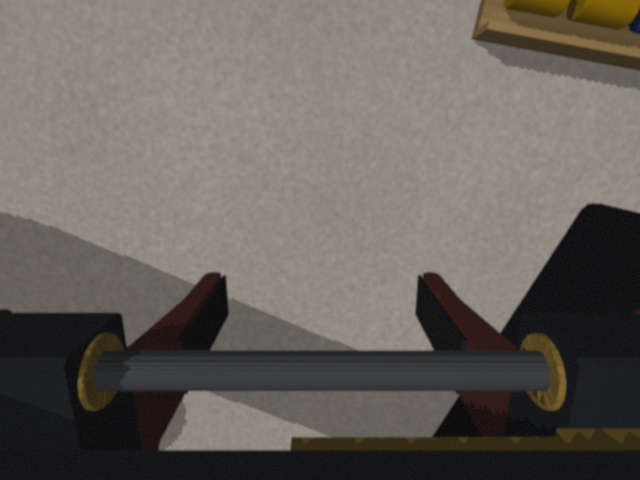

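```bash
cat > h.py <<'E'
import numpy as np, cv2
from scipy.spatial.transform import Rotation as R
np.set_printoptions(precision=3,suppress=True)
def campose(p,st=None):
    if 'pose' in p: return np.array(p['pose'])
    T=np.eye(4); T[:3,:3]=R.from_quat(st['orientation']).as_matrix(); T[:3,3]=st['tool_pos']
    return T@np.array(p['tool_from_camera'])
def ray(p,T,uv):
    u,v=uv; d=np.array([(u-p['cx'])/p['fx'],-(v-p['cy'])/p['fy'],-1.])
    d=T[:3,:3]@d; return T[:3,3],d/np.linalg.norm(d)
def onz(p,T,uv,z):
    o,d=ray(p,T,uv); return o+d*(z-o[2])/d[2]
def proj(p,T,X):
    c=T[:3,:3].T@(np.asarray(X,float)-T[:3,3]); return np.array([p['cx']-p['fx']*c[0]/c[2],p['cy']+p['fy']*c[1]/c[2]])
def tri(rs):
    A=np.zeros((3,3));b=np.zeros(3)
    for o,d in rs:
        P=np.eye(3)-np.outer(d,d);A+=P;b+=P@o
    X=np.linalg.solve(A,b); return X,[np.linalg.norm((np.eye(3)-np.outer(d,d))@(X-o)) for o,d in rs]
def down(yaw): # tool z down, tool x axis at angle yaw in world
    c,s=np.cos(yaw),np.sin(yaw)
    return R.from_matrix(np.array([[c,s,0],[s,-c,0],[0,0,-1]])).as_quat()
E
python3 - <<'E'
from h import *
from station import viewer
t=cv2.imread('pics/a_top.png');s=cv2.imread('pics/a_scene.png')
pt,ps=viewer.camera_params('top'),viewer.camera_params('scene')
Tt,Ts=campose(pt),campose(ps)
def orange(im):
    h=cv2.cvtColor(im,cv2.COLOR_BGR2HSV); m=cv2.inRange(h,(5,200,150),(16,255,255))
    n,l,st,c=cv2.connectedComponentsWithStats(m); return [(st[i],c[i]) for i in range(1,n) if st[i][4]>15]
print(orange(t));print(orange(s))
X,e=tri([ray(pt,Tt,(415,291)),ray(ps,Ts,(225,261))]);print('drift top',X,e)
for n,uv,z in [('stand',(409,294),66),('base',(222,286),12),('hole',(205,281),115),('red',(501,292),40),('blue sp',(314,327),40),('p1',(411,245),118),('p2',(406,338),118),('b',(445,247),118),('scr',(325,170),15),('scr2',(331,220),10),('btl',(115,253),100)]:
    print(n,onz(pt,Tt,uv,z))
cv2.imwrite('pics/b1.png',cv2.resize(t[210:360,370:530],None,fx=5,fy=5,interpolation=2)[:600,:800])
cv2.imwrite('pics/b2.png',cv2.resize(t[235:335,150:283],None,fx=6,fy=6,interpolation=2))
cv2.imwrite('pics/b3.png',cv2.resize(s[220:380,130:330],None,fx=3.7,fy=3.7,interpolation=2))
E
```

```text
[]
[(array([443,  90,  18,   9,  98], dtype=int32), array([451.724,  93.939])), (array([469, 115,  21,  11, 125], dtype=int32), array([479.104, 120.272])), (array([534, 170,  13,   7,  72], dtype=int32), array([540.083, 173.042])), (array([221, 258,   9,   6,  39], dtype=int32), array([224.641, 260.359]))]
drift top [ 537.988 -190.902  119.356] [np.float64(0.6770097278767134), np.float64(0.677009727876775)]
stand [ 534.505 -189.54    66.   ]
base [549.618 209.668  12.   ]
hole [551.93  226.509 115.   ]
red [ 542.978 -394.046   40.   ]
blue sp [463.935   8.084  40.   ]
p1 [ 630.351 -185.049  118.   ]
p2 [ 445.153 -172.302  118.   ]
b [ 627.36 -254.28  118.  ]
scr [815.254 -11.985  15.   ]
scr2 [700.878 -26.899  10.   ]
btl [607.128 412.951 100.   ]
```

View pics/b2.png

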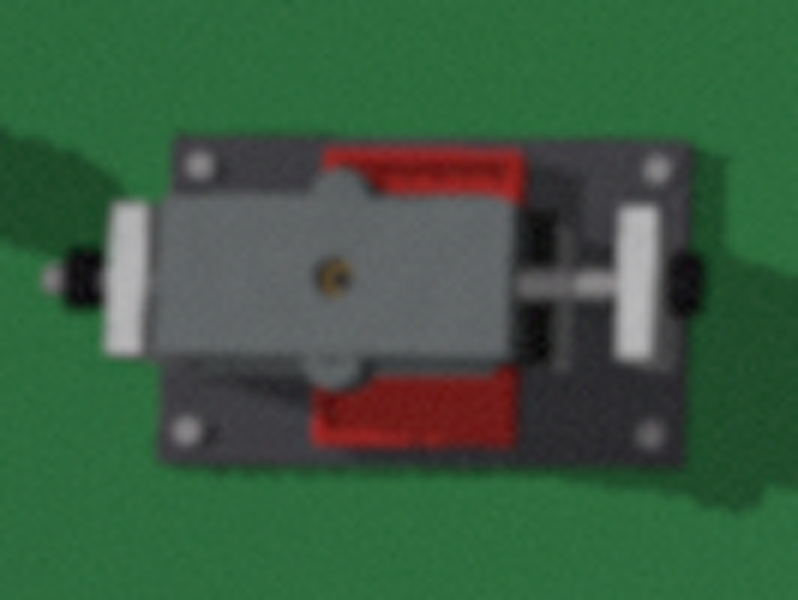

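View pics/b3.png

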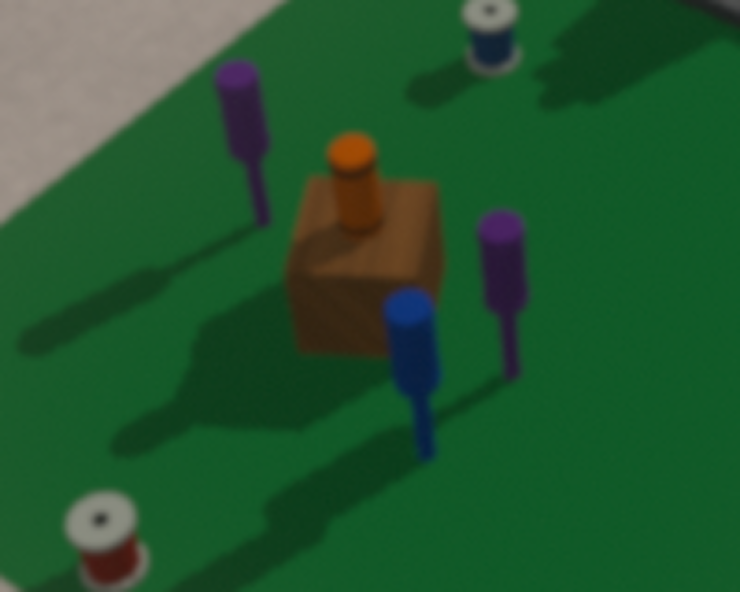

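View pics/b1.png

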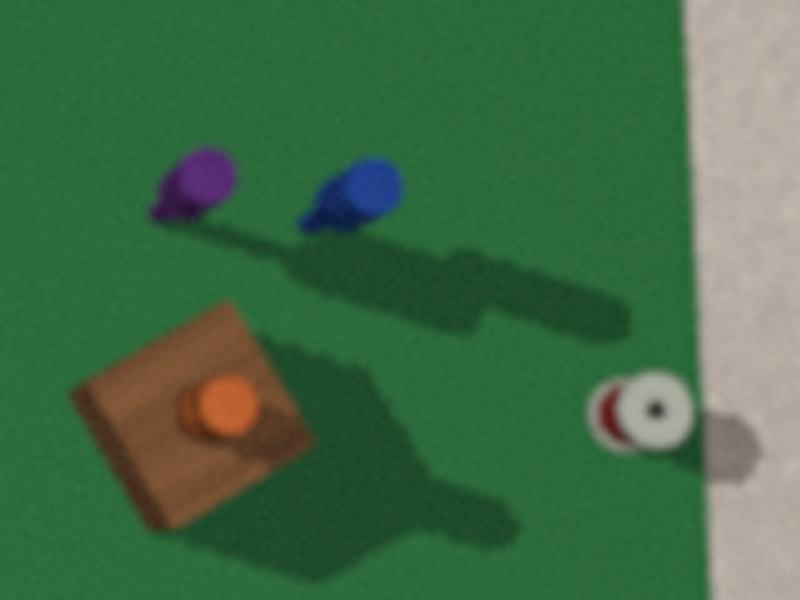

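The drift to take is the orange one in the wooden stand, at top (415,291) and scene (225,261). The purple ones at top (409,247) and (407,338) and the blue one at (441,249) stand free on the mat and are look-alikes. The orange and green cylinders at (75,113) and (97,127) are off the mat. The enlarged crops confirm orange in the wood block. The bore shows brass at top (205,281). Next I'll take wrist views of the stand, then the bracket.

```bash
python3 - <<'E'
from h import *
from station import env, set_gripper, viewer
import json
q=down(0.)
out={}
def snap(n):
    st=env.read_state(); im=viewer.camera('wrist'); cv2.imwrite(f'pics/{n}.png',im)
    out[n]=dict(tool_pos=list(st['tool_pos']),orientation=list(st['orientation']),t=st['time_s'])
    print(n,st['tool_pos'],st['qpos'],st['time_s'])
env.reach([536,-150,330],q); env.hold(.2); snap('w1')
env.move_l([536,-230,330]); env.hold(.2); snap('w2')
env.reach([550,190,330],q); env.hold(.2); snap('w3')
env.move_l([550,260,330]); env.hold(.2); snap('w4')
json.dump(out,open('w.json','w'))
E
```

```text
w1 [ 535.844 -150.587  329.908] [-0.295  0.292  1.758 -0.     1.092  1.276] 2.4583
w2 [ 536.027 -229.174  330.012] [-0.424  0.331  1.701  0.     1.11   1.145] 3.3917
w3 [550.326 189.078 329.995] [ 0.311  0.33   1.703 -0.     1.109  1.883] 5.1917
w4 [550.054 259.19  330.025] [ 0.421  0.369  1.645 -0.     1.128  1.993] 6.0583
```

View pics/w1.png

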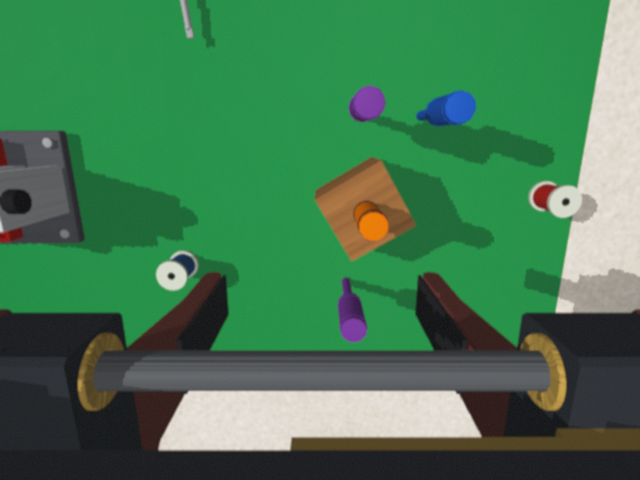

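View pics/w2.png

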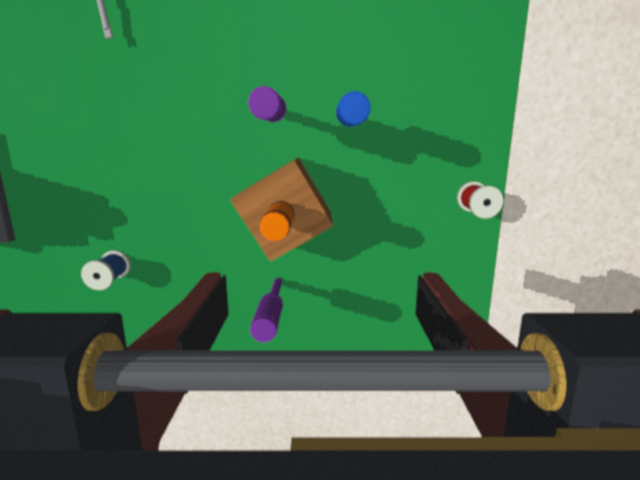

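View pics/w3.png

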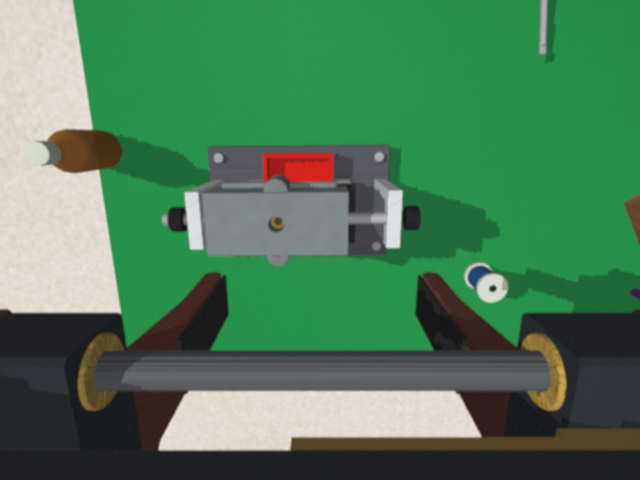

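View pics/w4.png

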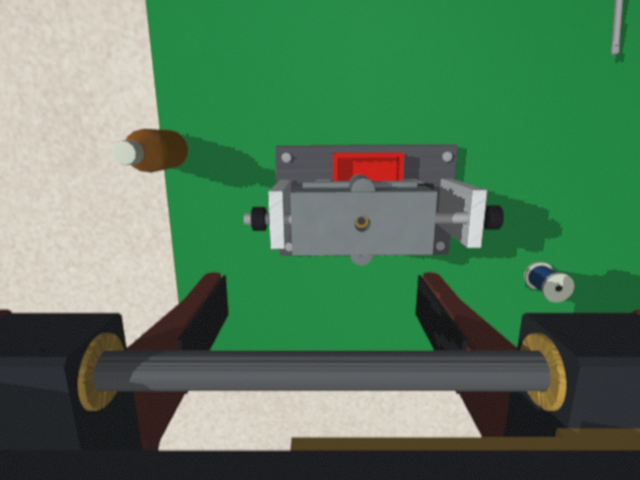

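The wrist views show the orange handle's top at w1 (373,226) and w2 (275,226), and the bore with brass in it at w3 (277,222) and w4 (362,223). Next I'll find the centres by mask and triangulate.

```bash
cat > m.py <<'E'
from h import *
from station import viewer
import json
p=viewer.camera_params('wrist'); W=json.load(open('w.json'))
im={k:cv2.imread(f'pics/{k}.png') for k in W}; T={k:campose(p,W[k]) for k in W}
def best(m,near,minA=20):
    cs=cv2.findContours(m,cv2.RETR_EXTERNAL,cv2.CHAIN_APPROX_NONE)[0]
    cs=[c for c in cs if cv2.contourArea(c)>=minA]
    return min(cs,key=lambda c:np.hypot(*(np.array(cv2.minEnclosingCircle(c)[0])-near)))
E
python3 - <<'E'
from m import *
dr={}
for k,n in (('w1',(373,226)),('w2',(275,226))):
    hv=cv2.cvtColor(im[k],cv2.COLOR_BGR2HSV)
    c=best(cv2.inRange(hv,(5,180,215),(20,255,255)),n); e=cv2.fitEllipse(c); dr[k]=e[0]; print(k,e,hv[n[1],n[0]])
    wood=cv2.inRange(hv,(5,90,90),(16,200,200)); c=best(wood,(n[0]-8,210),300); print('wood',cv2.minAreaRect(c))
X,e=tri([ray(p,T[k],dr[k]) for k in dr]); print('drift top',X,e)
bo={}
for k,n in (('w3',(277,222)),('w4',(362,223))):
    g=cv2.cvtColor(im[k],cv2.COLOR_BGR2HSV)
    x,y=n; print(k); print(im[k][y-9:y+10,x-9:x+10].max(2))
    cv2.imwrite(f'pics/c_{k}.png',cv2.resize(im[k][y-40:y+40,x-90:x+90],None,fx=4.4,fy=4.4,interpolation=2))
for k,n in (('w1',0),('w2',0)):
    x,y=map(int,dr[k]); cv2.imwrite(f'pics/c_{k}.png',cv2.resize(im[k][y-80:y+50,x-70:x+70],None,fx=4.4,fy=4.4,interpolation=2))
E
```

```text
w1 ((373.20977783203125, 226.16293334960938), (26.4177303314209, 27.438522338867188), 74.48905181884766) [ 16 244 234]
wood ((363.5311279296875, 207.88873291015625), (78.87757873535156, 74.6831283569336), 60.64224624633789)
w2 ((273.44189453125, 226.47088623046875), (25.496078491210938, 27.076885223388672), 110.92716979980469) [ 15 244 228]
wood ((281.70587158203125, 211.17648315429688), (74.08738708496094, 74.77338409423828), 59.03623962402344)
drift top [ 538.052 -191.044  122.998] [np.float64(0.012648312992205358), np.float64(0.012648312992204739)]
w3
[[138 137 138 138 138 137 137 136 137 135 135 136 137 136 134 136 136 136
  134]
 [138 139 137 140 138 137 138 135 135 135 134 135 136 136 136 137 137 137
  137]
 [139 138 139 138 136 133 130 132 135 132 132 134 136 137 139 138 138 137
  136]
 [138 140 136 133 132 128 129 127 125 120 122 125 132 135 138 137 139 137
  138]
 [138 137 132 126 127 132 131 125 113  99 100 106 118 129 135 138 138 139
  137]
 [136 132 119 118 133 139 128 112  91  78  76  84  98 113 127 134 138 138
  139]
 [132 122 104 118 137 138 116  88  72  68  69  73  78
[... 1843 characters left out ...]
  96  92  98 107 123 135 130 108  90  95 108
  124]
 [125 108 100 114 129 133 130 125 121 122 126 132 130 112  92  91 100 111
  125]
 [125 111  88  92 112 125 129 131 132 131 129 122 109  91  88  95 105 117
  127]
 [127 117  94  77  86 100 109 111 113 111 106  97  85  82  91 100 109 122
  130]
 [130 125 109  84  69  72  76  81  81  77  75  70  73  86  96 105 114 127
  130]
 [130 129 120 102  86  71  64  61  62  64  65  71  80  93 102 113 123 128
  130]
 [130 130 127 118 105  89  78  70  70  69  78  83  95 106 115 123 128 131
  131]
 [130 130 129 127 120 111 101  92  88  88  93 101 109 121 126 129 129 130
  130]
 [130 129 130 129 127 123 119 114 109 111 113 119 123 128 130 131 130 131
  129]]
```

```bash
python3 - <<'E'
import cv2,numpy as np
a=cv2.imread('pics/c_w3.png');b=cv2.imread('pics/c_w1.png')
cv2.imwrite('pics/cc.png',a)
E
```

```text
(no output)
```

View pics/c_w3.png

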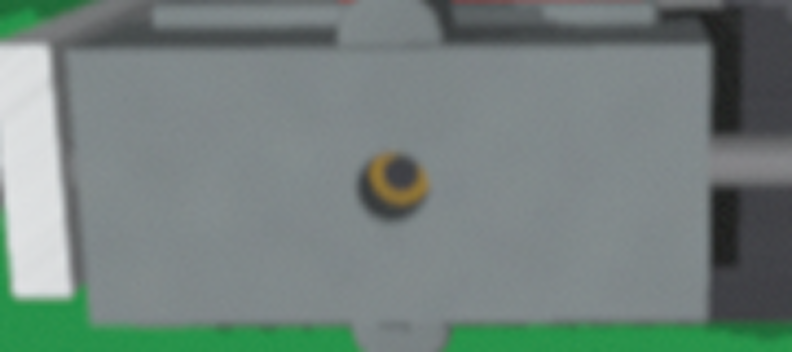

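View pics/c_w1.png

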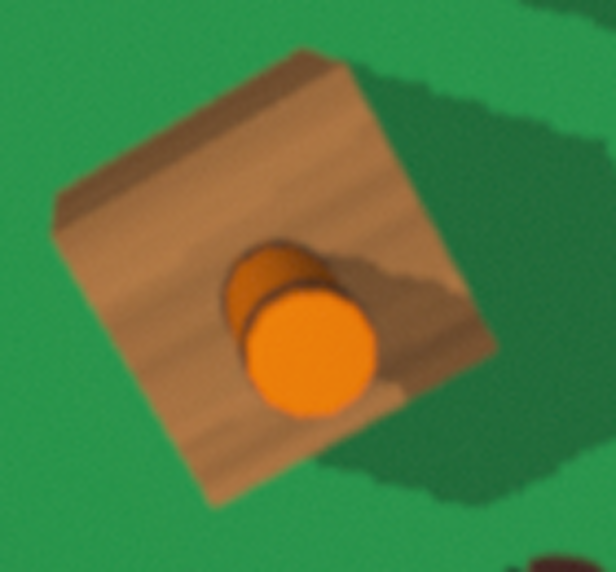

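```bash
python3 - <<'E'
from m import *
bo={};co={}
for k,n in (('w3',(277,222)),('w4',(362,223))):
    hv=cv2.cvtColor(im[k],cv2.COLOR_BGR2HSV)
    s,v=hv[...,1],hv[...,2]
    m=(((v<112)|(s>70))*255).astype('uint8'); mm=np.zeros_like(m); x,y=n; mm[y-14:y+15,x-14:x+15]=m[y-14:y+15,x-14:x+15]
    c=best(mm,n); e=cv2.fitEllipse(cv2.convexHull(c)); bo[k]=e[0]; print(k,e)
    # bracket top: bright grey
    top=cv2.inRange(hv,(0,0,110),(179,50,160)); top=cv2.morphologyEx(top,cv2.MORPH_OPEN,np.ones((9,9)))
    top=cv2.morphologyEx(top,cv2.MORPH_CLOSE,np.ones((15,15)))
    c=best(top,(n[0],n[1]),2000); r=cv2.minAreaRect(c); print(r); co[k]=r
rs=[ray(p,T[k],bo[k]) for k in bo]; X,e=tri(rs); print('bore tri',X,e)
for k in bo: print('bore on 115',onz(p,T[k],bo[k],115))
for k in co:
    print('rect corners',np.array([onz(p,T[k],q,115) for q in cv2.boxPoints(co[k])]))
# stand from corners w1, w2 (viewed crop): top corners
E
```

```text
w3 ((275.70733642578125, 224.2152557373047), (15.373564720153809, 15.894353866577148), 72.6950912475586)
((275.0, 221.5), (83.0, 146.0), 90.0)
w4 ((362.03216552734375, 223.84893798828125), (15.599053382873535, 16.669673919677734), 48.71113586425781)
((363.0, 221.5), (83.0, 144.0), 90.0)
bore tri [552.026 226.487 113.54 ] [np.float64(0.07499221062167688), np.float64(0.0749922106216264)]
bore on 115 [552.442 226.303 115.   ]
bore on 115 [552.288 226.646 115.   ]
rect corners [[588.104 282.816 115.   ]
 [587.841 168.467 115.   ]
 [519.237 167.359 115.   ]
 [519.528 288.663 115.   ]]
rect corners [[587.622 283.224 115.   ]
 [587.426 170.407 115.   ]
 [518.797 165.109 115.   ]
 [519.02  284.793 115.   ]]
```

```bash
python3 - <<'E'
from h import *
from station import env, set_gripper, viewer
q=down(0.)
env.reach([538,-191,270],q)
print(env.move_l([538,-191,162],rate=120,f_stop=8))
set_gripper(10)
st=env.read_state(); print(st['tool_pos'],st['width'],st['force'],st['wrist_torque'],st['time_s'])
print(env.move_l([538,-191,255],rate=100))
env.hold(.2)
st=env.read_state(); im=viewer.camera('wrist'); cv2.imwrite('pics/g1.png',im)
print(st['tool_pos'],st['width'],st['force'],st['wrist_torque'],st['time_s'])
cv2.imwrite('pics/g1s.png',viewer.camera('scene')[150:390,100:420])
E
```

```text
False
[ 538.003 -191.038  161.968] 23.655640793903224 [-0.963 -1.017 -0.707] [-0.009 -0.027  0.063] 9.825
False
[ 537.738 -190.899  254.312] 23.521510020829087 [-0.461 -0.465 -2.036] [ 0.045 -0.016  0.006] 11.1083
```

View pics/g1.png

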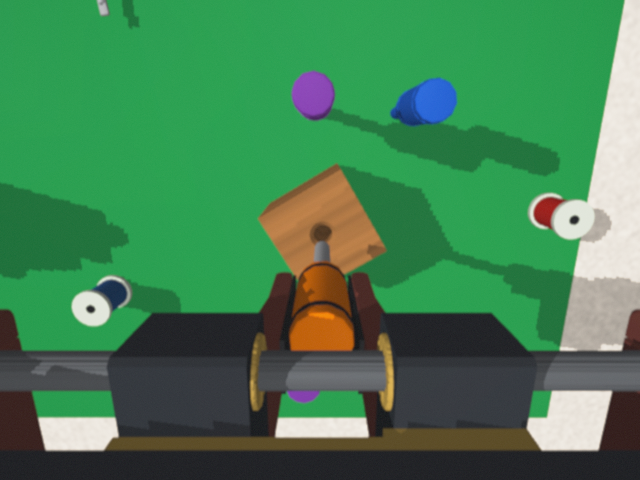

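View pics/g1s.png

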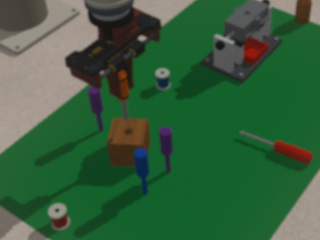

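The drift is held at width 23.5. The tip shows near (321,245) and the empty stand hole near (320,232). Next I'll bring it over the bore and check by picture.

```bash
python3 - <<'E'
from h import *
from station import env, set_gripper, viewer
p=viewer.camera_params('wrist')
st=dict(tool_pos=[537.738,-190.899,254.312],orientation=env.read_state()['orientation'])
print('stand hole',onz(p,campose(p,st),(320.5,231.5),66))
q=down(0.)
env.move_l([538,-191,330],rate=200)
env.reach([552.2,226.5,330],q)
env.move_l([552.2,226.5,286],rate=100); env.hold(.3)
st=env.read_state(); im=viewer.camera('wrist'); cv2.imwrite('pics/g2.png',cv2.resize(im[170:320,220:420],None,fx=4,fy=4,interpolation=2))
print(st['tool_pos'],st['orientation'],st['width'],st['force'],st['time_s'])
T=campose(p,st); print('pred bore px',proj(p,T,[552.2,226.5,115]),'pred tip',proj(p,T,[552.2,226.5,130]))
E
```

```text
stand hole [ 540.304 -189.866   66.   ]
[552.416 226.624 286.594] [ 1.  0.  0. -0.] 23.348612793357944 [-0.018  0.333 -1.124] 14.1667
pred bore px [322.145 241.644] pred tip [322.182 247.789]
```

View pics/g2.png

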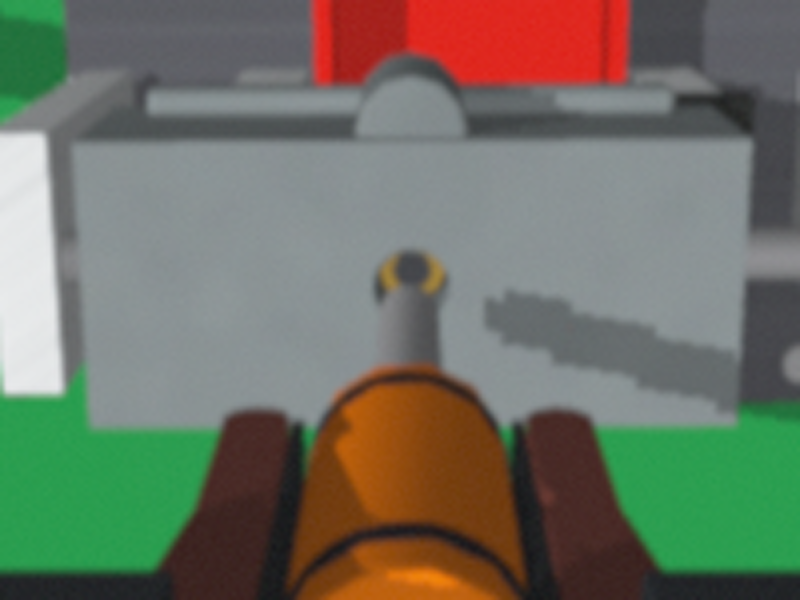

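Laterally, the tip (crop x 382–440) is centred on the bore (crop x 377–446). Fore-aft, the tip and the bore are off from prediction by about the same amount. Now I'll feel down gently.

```bash
python3 - <<'E'
from h import *
from station import env
env.hold(.2); f0=env.read_state()['force']; print(f0)
r=env.move_l([552.2,226.5,266],rate=30,f_stop=5)
st=env.read_state(); print(r,st['tool_pos'],st['force']-f0,st['wrist_torque'],st['time_s'])
if not r:
    r=env.move_l([552.2,226.5,246],rate=25,f_stop=6)
    st=env.read_state(); print(r,st['tool_pos'],st['force']-f0,st['wrist_torque'],st['time_s'])
E
```

```text
[-0.412  0.229 -1.865]
False [552.303 226.547 266.068] [ 0.712 -0.447  1.009] [0.067 0.048 0.027] 15.2333
True [552.25  226.558 256.102] [0.83  1.071 0.573] [ 0.009 -0.059 -0.036] 15.725
```

It went into the bore and met the bushing at TCP z 256, so the tip is about 15 mm below the face. Pressing in short steps with a force limit.

```bash
python3 - <<'E'
from h import *
from station import env
for z in (253,250,247,244,241,238,235,232,229):
    r=env.move_l([552.2,226.5,z],rate=15,f_stop=19)
    st=env.read_state(); print(z,r,st['tool_pos'],st['force'],st['width'],st['time_s'])
    if r: break
    if z<=238 and st['force'][2]<3: break
E
```

```text
253 False [551.953 226.424 252.593] [ 0.654 -0.632 -2.086] 23.403570708948394 16.0833
250 False [552.061 226.445 249.643] [ 0.487  0.277 -0.795] 23.501750791668677 16.4333
247 False [552.104 226.492 246.692] [-0.23  -0.241 -2.2  ] 24.02334720986936 16.7833
244 False [552.097 226.478 243.706] [-0.003  0.251 -2.447] 23.345304047681783 17.1333
241 False [552.083 226.474 240.666] [-0.875  0.548 -2.343] 23.40529806887904 17.4833
238 False [552.125 226.506 237.701] [ 0.3    0.285 -1.051] 23.85813748487033 17.8333
```

No force is showing, so I'll look before going further.

```bash
python3 - <<'E'
from h import *
from station import env, viewer
st=env.read_state(); im=viewer.camera('wrist'); print(st['tool_pos'],st['force'])
cv2.imwrite('pics/g3.png',cv2.resize(im[150:360,190:450],None,fx=3,fy=2.8,interpolation=2))
s=viewer.camera('scene'); cv2.imwrite('pics/g3s.png',cv2.resize(s[100:240,270:430],None,fx=4.2,fy=4.2,interpolation=2))
E
```

```text
[552.125 226.506 237.701] [ 0.3    0.285 -1.051]
```

View pics/g3.png

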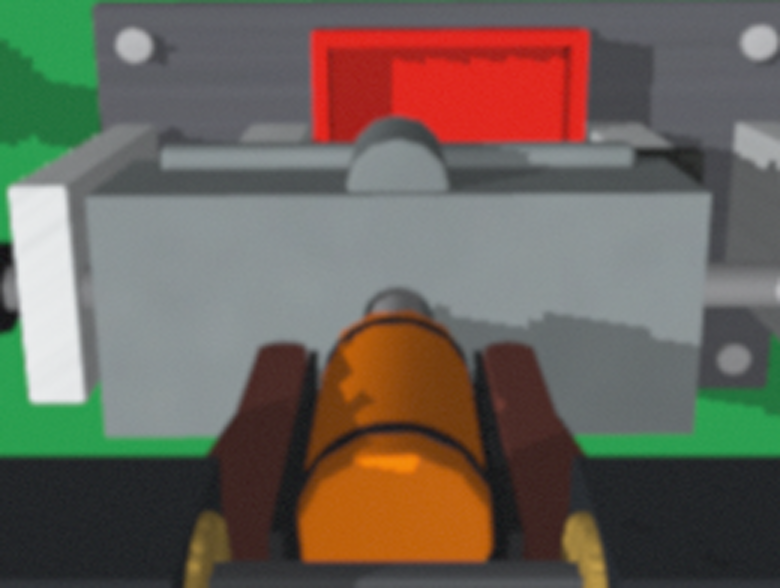

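View pics/g3s.png

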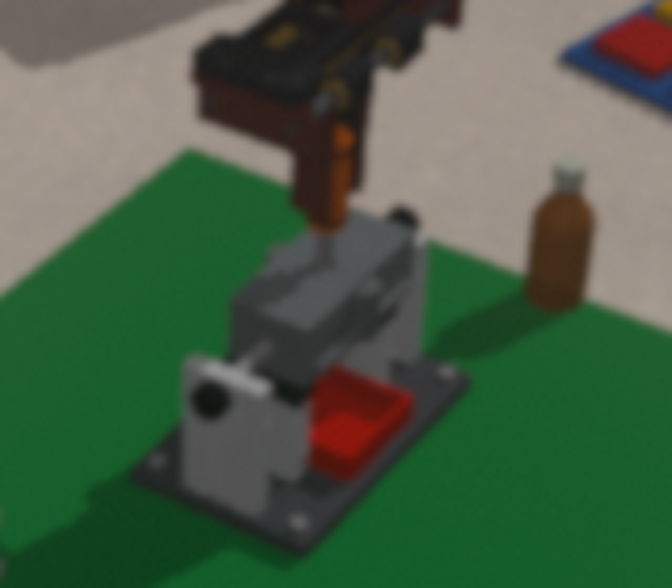

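The drift is well into the bore and hasn't shifted in the grip. The bushing seems to be moving with it, so I'll go on to the release depth.

```bash
python3 - <<'E'
from h import *
from station import env, viewer
for z in (235,232,229):
    r=env.move_l([552.2,226.5,z],rate=15,f_stop=19)
    st=env.read_state(); print(z,r,st['tool_pos'],st['force'],st['width'],st['time_s'])
    if r: break
env.hold(.3)
st=env.read_state(); im=viewer.camera('wrist'); print(st['tool_pos'],st['force'])
cv2.imwrite('pics/g4.png',cv2.resize(im[150:360,190:450],None,fx=3,fy=2.8,interpolation=2))
E
```

```text
235 False [552.085 226.456 234.667] [-0.092  0.652 -1.459] 23.304505934929896 18.2833
232 False [552.073 226.47  231.738] [-0.439 -0.249 -1.147] 23.626451798117394 18.6333
229 False [552.125 226.471 228.845] [-0.195  0.921 -0.928] 23.454482371213366 18.9833
[552.223 226.509 229.051] [ 0.679 -0.092 -0.988]
```

View pics/g4.png

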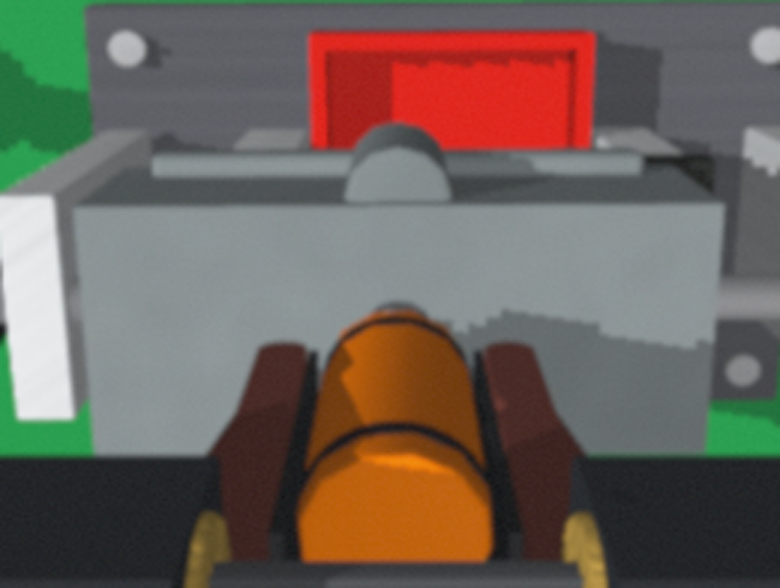

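The rings sit at the same rows as before (264 and 303), so the drift hasn't slipped. The tip is about 42 mm below the face. I'll withdraw it and look through the bore.

```bash
python3 - <<'E'
from h import *
from station import env, viewer
r=env.move_l([552.2,226.5,300],rate=100,f_stop=20)
st=env.read_state(); print(r,st['tool_pos'],st['force'])
env.reach([540,226.5,325],down(0.)); env.hold(.2)
st=env.read_state(); im=viewer.camera('wrist'); print(st['tool_pos'],st['force'],st['time_s'])
cv2.imwrite('pics/g5.png',cv2.resize(im[130:330,220:430],None,fx=3.8,fy=3,interpolation=2))
s=viewer.camera('scene'); cv2.imwrite('pics/g5s.png',cv2.resize(s[100:240,270:430],None,fx=4.2,fy=4.2,interpolation=2))
s=viewer.camera('top'); cv2.imwrite('pics/g5t.png',cv2.resize(s[235:335,150:283],None,fx=6,fy=6,interpolation=2))
E
```

```text
False [551.841 226.379 299.488] [-0.381 -0.384 -1.595]
[539.863 226.34  323.832] [ 0.414 -0.877 -1.755] 20.6417
```

View pics/g5.png

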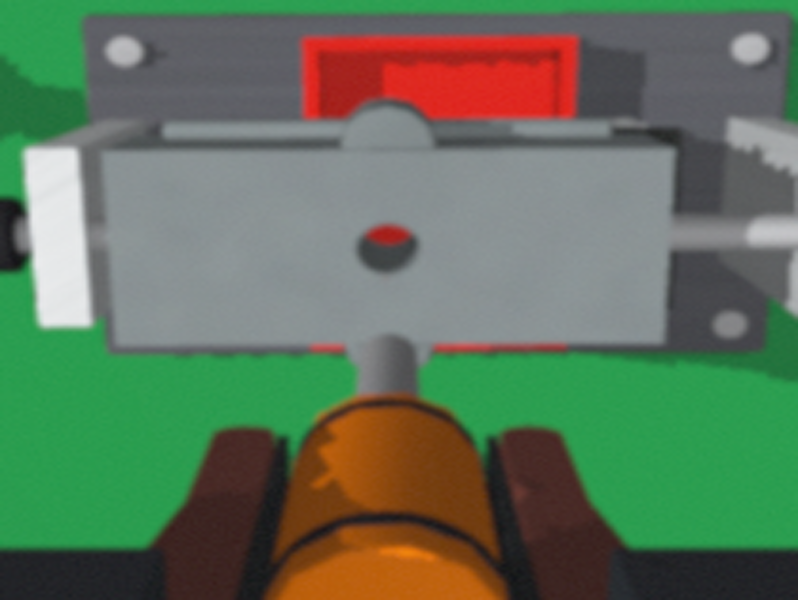

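View pics/g5s.png

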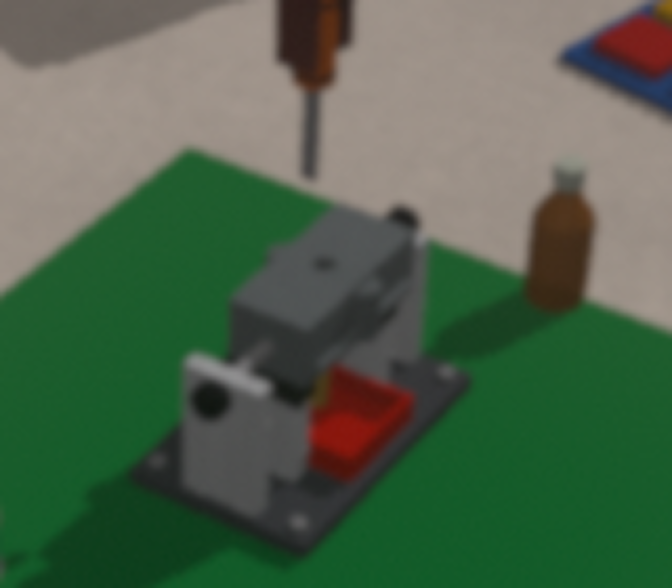

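The red tray shows through the bore at crop (388,236). The scene crop shows brass at (320,387) in the tray, so the bushing is out. Now I'll return the drift to its pick pose.

```bash
python3 - <<'E'
from h import *
from station import env, viewer
env.reach([538,-191,300],down(0.))
env.move_l([538,-191,245],rate=100); env.hold(.3)
st=env.read_state(); im=viewer.camera('wrist'); print(st['tool_pos'],st['force'],st['time_s'])
cv2.imwrite('pics/r1.png',cv2.resize(im[150:330,220:430],None,fx=3.8,fy=3.3,interpolation=2))
r=env.move_l([538,-191,200],rate=40,f_stop=6)
st=env.read_state(); print(r,st['tool_pos'],st['force'],st['wrist_torque'],st['time_s'])
if not r:
    r=env.move_l([538,-191,159],rate=40,f_stop=8)
    st=env.read_state(); print(r,st['tool_pos'],st['force'],st['wrist_torque'],st['time_s'])
E
```

```text
[ 538.225 -191.093  245.571] [ 0.139 -0.179 -0.726] 23.3333
False [ 538.183 -191.045  200.31 ] [ 0.491 -0.574 -1.733] [ 0.02   0.012 -0.022] 24.6583
True [ 537.721 -190.988  161.763] [-0.677  0.058  4.855] [-0.018  0.141 -0.001] 25.5417
```

View pics/r1.png

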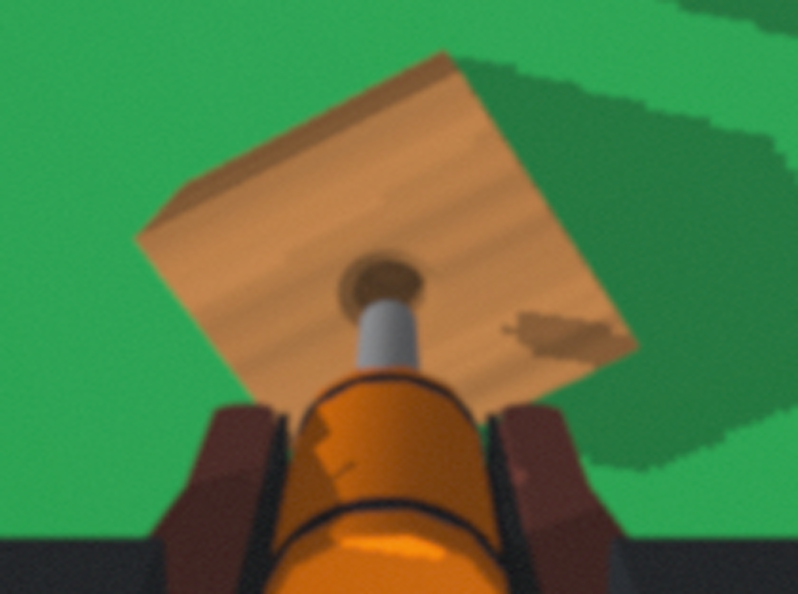

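It seated at TCP z 161.8, against 162 when picked up. Releasing, backing off and checking.

```bash
python3 - <<'E'
from h import *
from station import env, viewer, set_gripper
set_gripper(60); env.hold(.2)
print(env.move_l([538,-191,270],rate=100,f_stop=10))
import json; out={}
for n,y in (('w5',-150),('w6',-230)):
    env.reach([536,y,330],down(0.)); env.hold(.2)
    st=env.read_state(); im=viewer.camera('wrist'); cv2.imwrite(f'pics/{n}.png',im)
    out[n]=dict(tool_pos=list(st['tool_pos']),orientation=list(st['orientation']))
json.dump(out,open('w.json','w')); print(st['time_s'],st['force'])
cv2.imwrite('pics/f_scene.png',viewer.camera('scene'));cv2.imwrite('pics/f_top.png',viewer.camera('top'))
E
python3 - <<'E'
from m import *
rs=[]
for k,n in (('w5',(373,226)),('w6',(275,226))):
    hv=cv2.cvtColor(im[k],cv2.COLOR_BGR2HSV)
    e=cv2.fitEllipse(best(cv2.inRange(hv,(5,180,215),(20,255,255)),n)); print(k,e); rs.append(ray(p,T[k],e[0]))
print(tri(rs))
E
```

```text
False
28.975 [-0.121  0.124  0.108]
w5 ((373.153564453125, 225.96621704101562), (26.89776039123535, 28.04930877685547), 81.84576416015625)
w6 ((272.6244812011719, 226.85394287109375), (26.43234634399414, 27.555381774902344), 117.590576171875)
(array([ 537.542, -190.365,  122.775]), [np.float64(0.02759194510908214), np.float64(0.027591945109007546)])
```

View pics/w5.png

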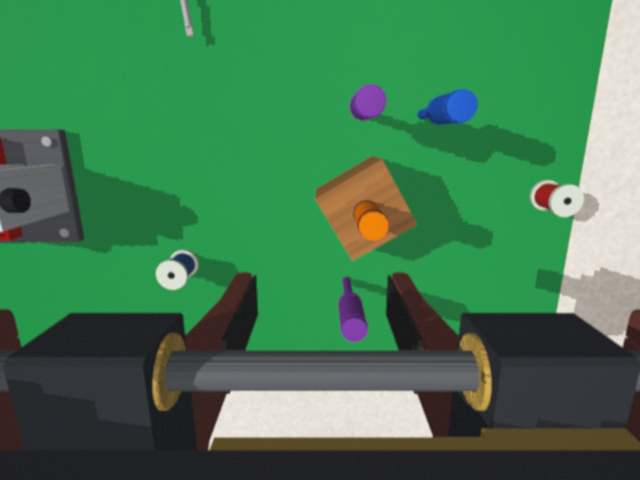

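View pics/f_scene.png

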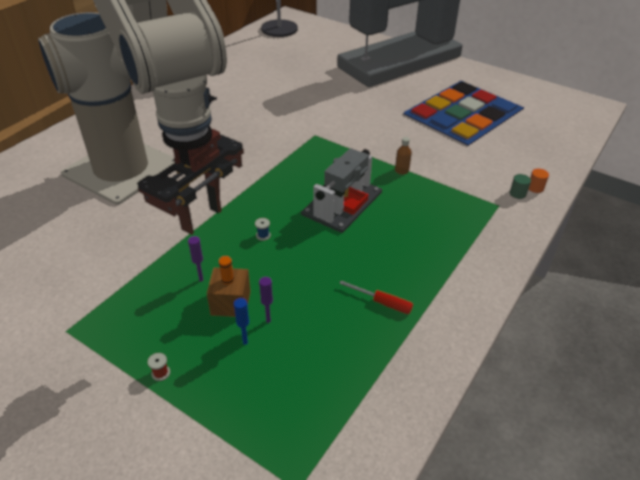

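The drift stands upright and fully down: its top measures z 122.8 mm, against 123.0 at the start. Everything else is where it was. Handing in.

```bash
python3 -c "
from station import workorder,env
print(workorder.sign_off()); print(env.read_state()['time_s'])"
```

```text
the job is handed in; nothing more can be done
None
the job is handed in; nothing more can be done
```

The bushing is out of the bracket and in the red tray, and the drift is back upright and fully down in its stand. I handed the job in at about 29 s of the 72 s allowed.

**What I did:** I took the orange drift from the stand and found the bore with the wrist camera at about (552, 226) mm. After feeling into it gently, I pressed down until the tip was about 42 mm below the face, then put the drift back where it came from.

**Last checks:**
- **Bushing:** I could see the red tray through the empty bore, and brass in the tray below.
- **Drift:** its top measured 122.8 mm, against 123.0 mm before I picked it up. It seated at the same height as at pick-up.
- **Other things on the table:** the spools, bottle, screwdriver and the blue and purple look-alikes looked unmoved in the last pictures. I compared these by eye and did not measure them.

**What disagreed:**
- **Force while pressing:** the readings between pressing steps showed almost none of the 12 N I expected. I didn't record force during the motion. The 19 N stop limit never tripped, so I relied on the pictures to know the bushing had moved.
- **Stand hole:** a rough camera fix on the hole was about 2 mm off the pick-up position. I used the pick-up position, and the drift went in without catching.

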